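# Set the screw feeder's track with the yellow slot gauge

### The arm

A 7-joint arm with a two-finger parallel gripper is mounted at the origin on the work surface. World frame = base frame: x ahead of the robot, y to its left, z up, the work surface at z = 0. Lengths are in m, angles in rad, forces in N, time in s.
With the tool pointing down it reaches from about 0.35 to 0.9 m from the base axis. Payload 8.1 kg.
Tool frame: the origin (TCP) lies midway between the tips of the shut fingers; the grasp point (between the pads) lies 19 mm behind it; z points along the fingers, y is the line along which they close (so a half turn about z gives the same grasp; the last joint's range is limited). The gripper opens to 92 mm and grips with 3 to 60 N. Pads are 19 mm wide; open, the fingers measure 130 mm over their backs; the gripper's body (75 mm by 190 mm) begins 47 mm behind the grasp point.
Start: joints at [-1.306, 0.434, 0.025, 1.573, -0.012, 1.134, -0.075], TCP at [0.225, 0.583, 0.227] pointing down, gripper open.
Joint ranges: [-2.62, 2.62], [-0.44, 2.09], [-1.27, 1.32], [0.08, 2.57], [-1.32, 4.46], [0.12, 2], [-2.74, 2.74]. Speed limits (rad/s): [2.22, 2.22, 3.01, 3.01, 3.14, 3.14, 3.14].

### API

Orientations are given as a rotation vector (axis times angle).
In Python, from cell import observe, cams, job gives the robot as it stands. The module is installed in compiled form; this text tells all that it offers.
- The arm moves only by the tool step_arm, never from a script. Its argument "steps" is a list of rows, each a list of 6 numbers: the shift along the world's x, y, z in mm, then the turn, a rotation vector about the world's x, y, z in rad. In form: [[dx, dy, dz, rx, ry, rz], ...]. A call has 1 to 20 rows; each row shifts and turns the commanded pose from where the row before left it; what a row does not reach is not made up. A row lasts 1/12 s, in which the tool goes at most 41.7 mm and 7.16 degrees, less where a joint would pass 70% of its speed; a pose out of reach is approached as far as the arm can. A call with a gripper value outside its range is refused whole. "gripper" is the opening, from 0 (shut) to 1 (fully open), set as the call begins (left out, the last holds). The fingers move at their own pace and stop on an object; "force" is the grip in N (left out, the last holds). Time passes only in rows, so rows that do not move let the fingers close. It gives the time, the measured TCP pose, the force, the opening and the grip force at its end, in the units of the state.
- observe(): the state, without advancing time (a new reading comes with each control period).
- cams.get_image(name): name is "scene" or "top" or "wrist"; returns the picture (400x640x3 uint8, red, green, blue); there is no depth.
- cams.get_calibration(name): a dict with "fov_y" (degrees; the focal length in pixels is half the picture's height over the tangent of half this angle, whatever the lens; pixels are square), "cx", "cy" (the principal point, pixels), "world_to_cam" (4x4, takes a point from world to camera coordinates). Camera axes: x right, y up, looking along -z (the intrinsics and any distortion apply to the point x, -y, -z); pixel columns grow to the right and rows downward; lengths in m; the calibration is good to about 2 mm. The wrist camera is an equidistant fisheye: a pixel r from the principal point sees the ray r / f radians off the axis. A picture is of the moment at which its call begins: read the wrist's pose just before it. get_calibration takes no time and is no camera call; for the wrist camera it gives the pose at the moment of the call.
- job.sign_off(): hands the job in; it is judged then, once.
The state is a dict: "clock": time; "joints": joint angles; "dq": joint speeds; "joint_efforts": joint torques, N m; "position": TCP position; "ee_rot": TCP orientation; "force": force on the tool from outside, world axes, zero at the start; "ft_torque": the same for the moment, N m; "width": opening from 0.0 (shut) to 1.0 (fully open); "gripper_force": force on a finger pad.
Only numpy, scipy, OpenCV 4.12 (cv2) and the standard library are available. Lean on these libraries where they do the work, as an engineer would, in place of code of your own. Each camera call takes 0.05 s, during which the arm holds its last target. There are 200 camera calls.

### The job

Set the screw feeder's track to the yellow gauge: take the yellow gauge from its rack, put its blade down between the two rails until its collar sits flat on both, push the moving rail up snug against the blade, then turn the clamp knob clockwise until it is tight. Leave the gauge standing in the track so that I can check the drag, and leave everything else on the bench where it is.

Things in the scene. Friction and masses are not known exactly. Their poses are not given: they have to be found in the camera images.
- feeder: Bench screw feeder, fixed: grey base spanning x -125..+53, y -125..+125 mm, flat top 40 mm above the bench. The track is the gap between two upright steel rails that run along y. Origin at bench height in the plane of the fixed rail's inner face; x points away from the knob and tab (roughly away from the robot), y to the blue screw hopper (x -44..+40, y +61..+124, 114 mm high), z up.
- track (a point): Point on the fixed rail's inner top edge (feeder x 0, y -45, z 64 mm): a good place along the track for the gauge; axes as the feeder's. Both rails are 12 mm thick, y -120..+60 mm long, tops 64 mm above the bench, and the gap between them is 24 mm deep. The fixed rail fills x 0..+12; the moving one is on the -x side. The middle of the gap is half its width to -x of this point.
- rail (a joint): Slide of the moving rail with its carriage plate and orange tab, m. Gap between the rails = 0.013 - value; the moving rail's inner face is at feeder x = -gap. Starts at 0 to 0.004; pushing the tab to feeder +x closes the gap. Moves with about 1.5 N, stays where left; at 0.009 it bears on the 4 mm blade. The tight clamp holds it fast.
- tab (a point): Centre of the top of the orange thumb tab on the sliding carriage, 79.5 mm above the bench, 92 mm to feeder -x of the moving rail's inner face; axes as the feeder's. The tab is 10 mm thick (x), 32 mm wide (y) and stands 34 mm above the carriage plate (top 45.5 mm above the bench). Push its -x face towards +x, or pinch it.
- knob (a joint): Clamp knob's angle, rad, growing clockwise seen from above: 0 slack, 1.45 end stop. Starts slack at 0 to 0.25, begins to bite near 0.75, is tight from 1.15 up. Turns with about 0.06 to 0.1 N m and stays where it is left.
- knob_grip (a point): On the upright axis of the black T-shaped clamp knob (feeder x -68, y 0), 86.5 mm above the bench, the height to grip. Its cross bar is 46 mm long, 13 mm thick, 28 mm tall, top 97.5 mm above the bench, over a 38 mm disc with its top at 62.5 mm. The point's x axis runs along the bar and turns with it; at joint value 0 the bar lies along feeder x (white mark on its -x end).
- gauge_yellow: T-shaped slot gauge, yellow grip, about 60-110 g. Origin: centre of the underside of its steel collar; z up. Collar 34 (x) x 50 (y) x 4 mm; grip above it 14 (x) x 36 (y) mm, z 4..36 mm; flat blade below it 4 (x) x 46 (y) mm, z 0..-20 mm, its last 4 mm thinned to 2.2 mm. Starts in any of the rack's three slots, collar on its top. Home in the feeder: origin 64 mm above the bench.
- gauge_red: Same kind of gauge with a red grip and a 3 mm blade; stays in the rack.
- gauge_blue: Same kind of gauge with a blue grip and a 6 mm blade; stays in the rack.
- rack: Brown wooden gauge rack, 62 (x) x 200 (y) x 36 mm high, fixed. Origin: centre of its underside. Three slots in its top at y -62, 0, +62 mm, each 10 (x) x 53 (y) mm, 27 mm deep, hold the gauges, blades along its y axis.
- bin: Small open red catch bin, 100 x 75 x 35 mm high, at the feeder's outlet end. Bystander.
- label_roll: Roll of white labels lying flat, 68 mm across, 28 mm high. Bystander.
- screwdriver: Red-handled screwdriver lying on the bench, 180 mm long. Bystander.
Mind the look-alikes: they are no part of the job. What is shaped like the gauge_yellow but pink is not meant.

How it is judged:
On the way, in this order (a step that is already met when the one before it is completed fails the run):
1. the yellow gauge's blade is down between the rails, its collar on both, while the clamp is still slack (z of gauge_yellow in the frame of feeder between 0.0615 and 0.0665 m and x of gauge_yellow in the frame of feeder between -0.013 and 0 m and y of gauge_yellow in the frame of feeder between -0.105 and 0.04 m and value of joint knob below 0.8 rad), for 0.2 s.
2. the moving rail is pushed up against the blade (value of joint rail above 0.0075 m), for 0.1 s.
At the end, for the whole second after the job is handed in: The yellow gauge, let go and at rest, stands upright (0.08 rad) in the open track, along it (0.1 rad), its collar on both rails (within 2.5 mm in height); the rail gap is under 5.5 mm (at most 1.5 mm slack on the 4 mm blade); the clamp knob is at 1.15 rad or more (z of gauge_yellow in the frame of feeder between 0.0615 and 0.0665 m and x of gauge_yellow in the frame of feeder between -0.007 and 0 m and y of gauge_yellow in the frame of feeder between -0.105 and 0.04 m and angle between gauge_yellow's own z axis and vertical below 0.08 rad and angle between the y axis of gauge_yellow and the y axis of feeder, either way round below 0.1 rad and value of joint rail above 0.0075 m and value of joint knob above 1.15 rad and linear speed of gauge_yellow below 0.02 m/s); the robot touches nothing.
It fails at once if the red or the blue gauge is moved by more than 20 mm (distance of any of gauge_red, gauge_blue from where it was at the start of the episode above 0.02 m).
It fails at once if the catch bin, the label roll or the screwdriver is moved by more than 30 mm (distance of any of bin, label_roll, screwdriver from where it was at the start of the episode above 0.03 m).
It also fails if it takes over 54 s, if anything falls off the work surface, if the arm or the gripper's body presses on something with over 40 N, if the wrist force passes 120 N, or if a joint passes its speed limit or range.

## Working session

There is one attempt and no reset: what is moved stays moved. The work goes in short steps, Python scripts to look and compute and a tool call to move; the robot and the scene stay as the last step left them, time stands still between calls to the robot, and variables do not carry over. Pictures are saved under pics/ and viewed, at most 10 in all, crops included, and the job is handed in when it is done.

Besides the shell and the picture viewer there is one more tool, called after ">>>" by a JSON object that holds its "fn" and its "kwargs", one argument or row to a line. step_arm: Moves the arm, as the interface text tells. Its arguments: {"type":"object","properties":{"steps":{"type":"array","items":{"type":"array","items":{"type":"number"}}},"gripper":{"type":"number"},"force":{"type":"number"}},"required":["steps"]}

```bash
mkdir -p pics; cat > h.py <<'E'
import numpy as np, cv2
from cell import observe, cams, job
from scipy.spatial.transform import Rotation as R
def ray(name,u,v,c=None):
    c=c or cams.get_calibration(name); f=200/np.tan(np.radians(c["fov_y"])/2)
    a,b=(u-c["cx"])/f,(v-c["cy"])/f
    if name=="wrist":
        r=np.hypot(a,b)+1e-12; s=np.sin(r)/r; d=np.array([a*s,-b*s,-np.cos(r)])
    else: d=np.array([a,-b,-1.])
    M=np.linalg.inv(np.array(c["world_to_cam"])); return M[:3,3],M[:3,:3]@d
def onz(name,u,v,z,c=None):
    o,d=ray(name,u,v,c); return o+d*(z-o[2])/d[2]
def proj(name,p,c=None):
    c=c or cams.get_calibration(name); f=200/np.tan(np.radians(c["fov_y"])/2)
    q=np.array(c["world_to_cam"])@np.append(p,1); x,y,z=q[0],-q[1],-q[2]
    if name=="wrist":
        h=np.hypot(x,y)+1e-12; t=np.arctan2(h,z); k=t/h
    else: k=1/z
    return np.array([c["cx"]+f*k*x,c["cy"]+f*k*y])
def snap(name,fn):
    im=cams.get_image(name)[:,:,::-1].copy(); cv2.imwrite("pics/"+fn,im); return im
E
python3 - <<'E'
from h import *
for n in("top","scene"):
    snap(n,n+"0.png"); c=cams.get_calibration(n); print(n,c["fov_y"],c["cx"],c["cy"],np.linalg.inv(c["world_to_cam"])[:3].round(3).tolist())
o=observe(); print(o["clock"],o["position"],o["ee_rot"],o["width"],o["force"])
E
```

```text
top 52.301847108940485 313.5524343490166 197.30916748811774 [[0.016, 0.994, -0.111, 0.408], [-1.0, 0.015, -0.006, 0.081], [-0.004, 0.111, 0.994, 1.242]]
scene 42.471217565688455 322.4746183009125 195.9002919518639 [[0.035, -0.776, 0.63, 1.276], [0.999, 0.033, -0.015, 0.071], [-0.009, 0.63, 0.776, 0.977]]
0.1 [0.22461753 0.58274335 0.22602905] [-5.74550477e-01 -3.08848593e+00  2.22979930e-03] 1.0004641505573715 [-0.18165555 -0.65661617  0.00320751]
```

View pics/top0.png

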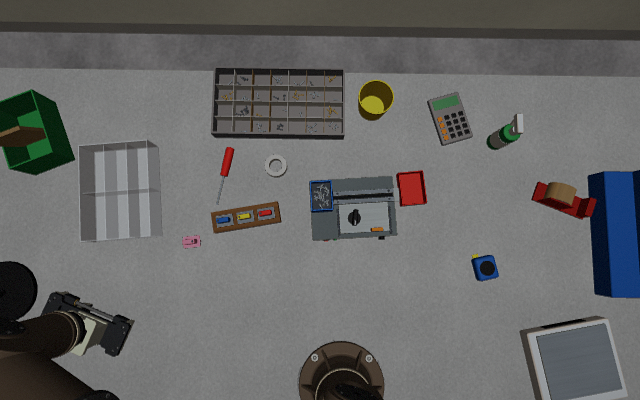

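View pics/scene0.png

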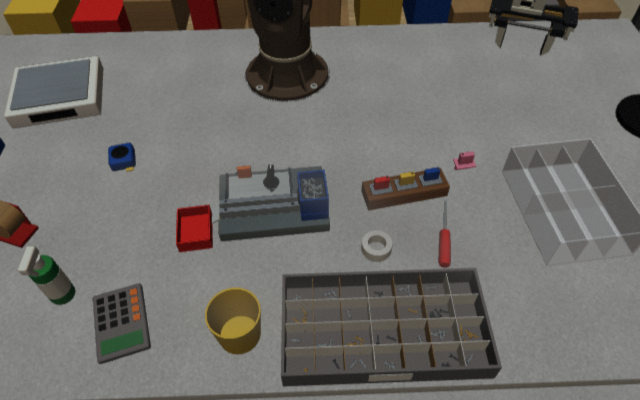

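The top view shows the rack at about (245,217), with blue, yellow and red grips at x≈224, 245 and 265. The pink decoy is at (191,241), and the feeder is at (353,208) with its hopper to the left, i.e. world +y. The knob is at (355,216) and the tab at (377,230).

```bash
python3 - <<'E'
from h import *
for n in("top","scene"):
    im=cv2.imread(f"pics/{n}0.png"); hsv=cv2.cvtColor(im,cv2.COLOR_BGR2HSV)
    roi={"top":{"yel":(232,205,258,228),"red":(255,203,278,224),"blue":(214,210,236,230),"tab":(366,222,388,238)},
      "scene":{"yel":(392,165,422,192),"red":(368,168,394,194),"blue":(420,160,444,186),"tab":(230,160,256,182)}}[n]
    hue={"yel":(20,35),"red":(-6,6),"blue":(100,125),"tab":(5,18)} if n=="top" else {"yel":(20,35),"red":(-6,6),"blue":(100,125),"tab":(0,18)}
    c=cams.get_calibration(n)
    for k,(x0,y0,x1,y1) in roi.items():
        s=hsv[y0:y1,x0:x1].astype(int); h=(s[...,0]+90)%180-90 if k in("red","tab") else s[...,0]
        m=((h>=hue[k][0])&(h<=hue[k][1])&(s[...,1]>120)&(s[...,2]>60)).astype(np.uint8)
        v,u=np.nonzero(m); u=u+x0; v=v+y0
        r=cv2.minAreaRect(np.c_[u,v].astype(np.float32))
        z=.0795 if k=="tab" else .072
        print(n,k,len(u),u.mean().round(1),v.mean().round(1),r,onz(n,u.mean(),v.mean(),z,c).round(4))
im=cv2.imread("pics/top0.png")[165:265,180:440]
cv2.imwrite("pics/crop.png",cv2.resize(im,(780,300),interpolation=cv2.INTER_CUBIC))
E
```

```text
top yel 60 243.6 215.8 ((243.63514709472656, 215.81082153320312), (4.767570495605469, 13.1519193649292), 80.53767395019531) [0.4825 0.2881 0.072 ]
top red 59 264.6 212.4 ((264.8783874511719, 212.27027893066406), (4.767570495605469, 12.494322776794434), 80.53767395019531) [0.4932 0.2281 0.072 ]
top blue 56 221.9 219.5 ((221.8378448486328, 219.52703857421875), (4.6031718254089355, 12.001126289367676), 80.53767395019531) [0.4707 0.3502 0.072 ]
top tab 37 377.1 228.8 ((376.5, 228.5), (3.0, 11.0), 90.0) [ 0.4508 -0.0945  0.0795]
scene yel 153 406.5 177.8 ((406.5540771484375, 177.82432556152344), (11.014732360839844, 16.27549934387207), 80.53767395019531) [0.4957 0.2859 0.072 ]
scene red 159 381.3 182.3 ((381.5, 182.5), (11.0, 15.0), 90.0) [0.507 0.226 0.072]
scene blue 67 431.9 170.7 ((431.7672119140625, 171.04310607910156), (13.261951446533203, 9.454065322875977), 23.198591232299805) [0.4761 0.3484 0.072 ]
scene tab 44 243.3 167.7 ((243.0, 168.0), (4.0, 12.0), 90.0) [ 0.4545 -0.0946  0.0795]
```

View pics/crop.png

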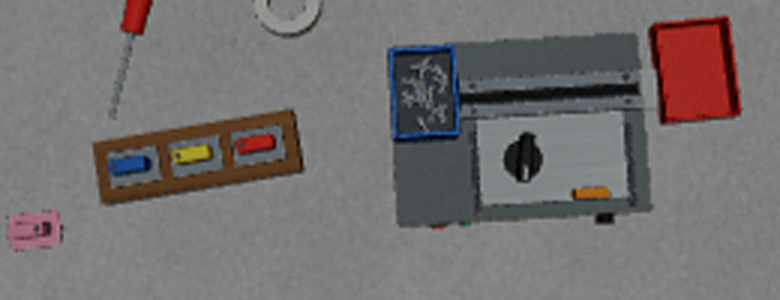

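The crop matches: yellow is the middle gauge in the rack, with the rack yawed about +0.18 rad. The feeder is yawed about +0.05 rad, and the tab is at crop (591,193). Next I'll move above the rack and measure with the wrist camera.

>>> {"fn": "step_arm", "kwargs": {
  "steps": [
    [19,-21,0,0,0,-0.073],
    [19,-21,0,0,0,-0.073],
    [19,-21,0,0,0,-0.073],
    [19,-21,0,0,0,-0.073],
    [19,-21,0,0,0,-0.073],
    [19,-21,0,0,0,-0.073],
    [19,-21,0,0,0,-0.073],
    [19,-21,0,0,0,-0.073],
    [19,-21,0,0,0,-0.073],
    [19,-21,0,0,0,-0.073],
    [19,-21,0,0,0,-0.073],
    [19,-21,0,0,0,-0.073],
    [19,-21,0,0,0,-0.073],
    [14,-23,0,0,0,-0.073],
    [0,0,0,0,0,0],
    [0,0,0,0,0,0]
  ],
  "gripper": 0.6,
  "force": 30
}}

```text
clock: 1.43
position: [0.4865, 0.2854, 0.2265]
ee_rot: [2.015, 2.409, -0.001]
force: [-0.4, 0.2, 0.4]
width: 0.599
gripper_force: 0.0
```

```bash
python3 - <<'E'
from h import *
o=observe(); c=cams.get_calibration("wrist"); snap("wrist","w1.png")
r=R.from_rotvec(o["ee_rot"]).as_matrix()
print(o["clock"],o["position"],r.round(3).tolist(),o["joints"].round(2) if hasattr(o["joints"],"round") else o["joints"],np.linalg.inv(c["world_to_cam"])[:3].round(3).tolist(),c["fov_y"])
print([proj("wrist",p,c).round(0) for p in ([.487,.287,.072],[.55,0,.06])])
E
```

```text
1.4333 [0.4864907  0.28536497 0.22650821] [[-0.177, 0.984, -0.0], [0.984, 0.177, -0.001], [-0.001, -0.0, -1.0]] [-0.89  0.34  0.36  1.75 -0.13  1.08 -0.31] [[0.984, -0.168, -0.055, 0.472], [0.177, 0.937, 0.301, 0.367], [0.001, -0.306, 0.952, 0.384]] 65.70646984690485
[array([321., 183.]), array([328., 370.])]
```

View pics/w1.png

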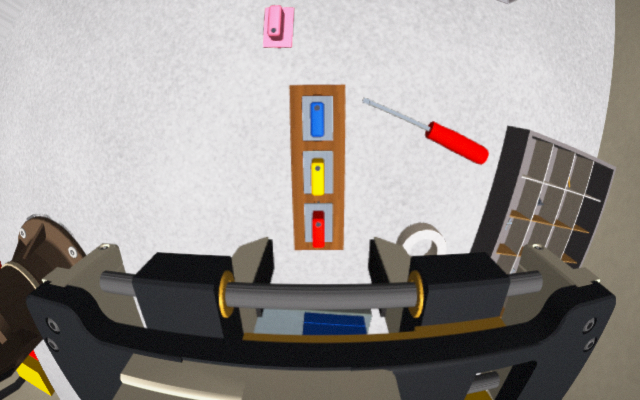

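The wrist view shows the yellow grip at about (318,177), between blue (317,118) and red (319,229). Pink is away from the rack at (277,24).

```bash
python3 - <<'E'
from h import *
im=cv2.imread("pics/w1.png"); c=cams.get_calibration("wrist"); hsv=cv2.cvtColor(im,cv2.COLOR_BGR2HSV).astype(int)
for k,(y0,y1),(a,b) in(("yel",(145,205),(20,35)),("blue",(90,145),(100,125))):
    s=hsv[y0:y1,300:336]; m=(s[...,0]>=a)&(s[...,0]<=b)&(s[...,1]>130)&(s[...,2]>50)
    v,u=np.nonzero(m); u=u+300; v=v+y0
    print(k,[(int(q),u[v==q].min(),u[v==q].max()) for q in range(v.min(),v.max()+1,4)],v.min(),v.max())
    bot=onz("wrist",u[v==v.max()].mean(),v.max()+.5,.072,c)
    print("-y end top edge",bot.round(4))
    rows=[q for q in range(v.min()+12,v.max()-3)]
    p=np.array([onz("wrist",(u[v==q].min()+u[v==q].max())/2,q,.072,c) for q in rows])
    w=[np.linalg.norm(onz("wrist",u[v==q].max()+.5,q,.072,c)-onz("wrist",u[v==q].min()-.5,q,.072,c)) for q in rows]
    print("axis pts",p[0].round(4),p[-1].round(4),"w",np.mean(w))
# rack edges at z=.036 : brown
s=hsv; m=((s[...,0]>=5)&(s[...,0]<=18)&(s[...,1]>90)&(s[...,2]>50))
for q in(95,150,200,240):
    u=np.nonzero(m[q,275:360])[0]+275; A,B=[onz("wrist",x,q,.036,c) for x in(u.min()-.5,u.max()+.5)]
    print(q,A.round(4),B.round(4),np.linalg.norm(A-B))
E
```

```text
yel [(159, np.int64(313), np.int64(322)), (163, np.int64(312), np.int64(323)), (167, np.int64(311), np.int64(323)), (171, np.int64(311), np.int64(323)), (175, np.int64(311), np.int64(323)), (179, np.int64(311), np.int64(323)), (183, np.int64(311), np.int64(323)), (187, np.int64(312), np.int64(323)), (191, np.int64(312), np.int64(323)), (195, np.int64(314), np.int64(322))] 159 195
-y end top edge [0.4857 0.2749 0.072 ]
axis pts [0.48   0.3007 0.072 ] [0.4843 0.2797 0.072 ] w 0.013210523205650531
blue [(102, np.int64(312), np.int64(321)), (106, np.int64(311), np.int64(323)), (110, np.int64(311), np.int64(323)), (114, np.int64(311), np.int64(323)), (118, np.int64(311), np.int64(323)), (122, np.int64(311), np.int64(323)), (126, np.int64(311), np.int64(323)), (130, np.int64(311), np.int64(323)), (134, np.int64(311), np.int64(323))] 102 136
-y end top edge [0.4731 0.3357 0.072 ]
axis pts [0.4696 0.3583 0.072 ] [0.4728 0.3403 0.072 ] w 0.012991694500462109
95 [0.4356 0.373  0.036 ] [0.4954 0.3837 0.036 ] 0.06081098824013584
150 [0.447  0.3116 0.036 ] [0.5073 0.3226 0.036 ] 0.06124355730403785
200 [0.4586 0.2532 0.036 ] [0.518 0.264 0.036] 0.06031608988688602
240 [0.4676 0.2018 0.036 ] [0.5287 0.213  0.036 ] 0.06204531373092435
```

>>> {"fn": "step_arm", "kwargs": {
  "steps": [
    [-4,5,-15,0,0,0.01],
    [0,0,-20,0,0,0],
    [0,0,-20,0,0,0],
    [0,0,-20,0,0,0],
    [0,0,-20,0,0,0],
    [0,0,-20,0,0,0],
    [0,0,-20,0,0,0],
    [0,0,-20,0,0,0],
    [0,0,-15,0,0,0],
    [0,0,-12,0,0,0],
    [0,0,0,0,0,0],
    [0,0,0,0,0,0]
  ]
}}

```text
clock: 2.48
position: [0.4811, 0.2928, 0.0445]
ee_rot: [-1.997, -2.424, 0.001]
force: [0.2, 0.2, 0.0]
width: 0.601
gripper_force: 0.0
```

>>> {"fn": "step_arm", "kwargs": {
  "steps": [
    [0,0,0,0,0,0],
    [0,0,0,0,0,0],
    [0,0,0,0,0,0],
    [0,0,0,0,0,0],
    [0,0,0,0,0,0],
    [0,0,0,0,0,0]
  ],
  "gripper": 0,
  "force": 30
}}

```text
clock: 2.98
position: [0.4819, 0.2923, 0.045]
ee_rot: [2.0, 2.423, 0.001]
force: [0.5, -0.4, 0.2]
width: 0.217
gripper_force: 0.0
```

>>> {"fn": "step_arm", "kwargs": {
  "steps": [
    [0,0,0,0,0,0],
    [0,0,0,0,0,0],
    [0,0,0,0,0,0],
    [0,0,0,0,0,0]
  ]
}}

```text
clock: 3.32
position: [0.4818, 0.2922, 0.0449]
ee_rot: [2.0, 2.423, 0.0]
force: [0.2, 0.0, 2.7]
width: 0.152
gripper_force: 30.0
```

>>> {"fn": "step_arm", "kwargs": {
  "steps": [
    [0,0,5,0,0,0],
    [0,0,15,0,0,0],
    [0,0,25,0,0,0],
    [0,0,25,0,0,0],
    [0,0,35,0,0,0],
    [0,0,35,0,0,0],
    [0,0,35,0,0,0],
    [0,0,30,0,0,0]
  ]
}}

```text
clock: 3.98
position: [0.4818, 0.2919, 0.2524]
ee_rot: [2.0, 2.422, 0.002]
force: [1.1, 1.4, -1.5]
width: 0.154
gripper_force: 30.0
```

>>> {"fn": "step_arm", "kwargs": {
  "steps": [
    [1,-20,0,0,0,-0.01],
    [1,-28,0,0,0,-0.01],
    [1,-28,0,0,0,-0.01],
    [1,-28,0,0,0,-0.01],
    [1,-28,0,0,0,-0.01],
    [1,-28,0,0,0,-0.01],
    [1,-28,0,0,0,-0.01],
    [1,-28,0,0,0,-0.01],
    [1,-28,0,0,0,-0.01],
    [1,-28,0,0,0,-0.01],
    [1,-28,0,0,0,-0.01],
    [1,-28,0,0,0,-0.01],
    [1,-28,0,0,0,-0.01],
    [1,-28,0,0,0,-0.01],
    [0,-8,0,0,0,0],
    [0,0,0,0,0,0],
    [0,0,0,0,0,0],
    [0,0,0,0,0,0]
  ]
}}

```text
clock: 5.48
position: [0.4956, -0.0983, 0.2494]
ee_rot: [-2.162, -2.278, -0.0]
force: [1.0, 0.2, -0.7]
width: 0.147
gripper_force: 30.0
```

```bash
python3 - <<'E'
from h import *
import pickle
o=observe(); c=cams.get_calibration("wrist"); pickle.dump((o,c),open("w2.pkl","wb")); snap("wrist","w2.png")
print(o["clock"],o["position"],R.from_rotvec(o["ee_rot"]).as_matrix().round(3).tolist(),o["width"],o["force"],o["joints"])
E
```

```text
5.4833 [ 0.49560905 -0.09827148  0.2494319 ] [[-0.053, 0.999, -0.001], [0.999, 0.053, 0.001], [0.001, -0.001, -1.0]] 0.1470514051844197 [ 0.95813058  0.17290332 -0.744545  ] [-0.38207719  0.23056741  0.58345924  1.86070839 -0.14299663  1.09241124
  0.30803235]
```

View pics/w2.png

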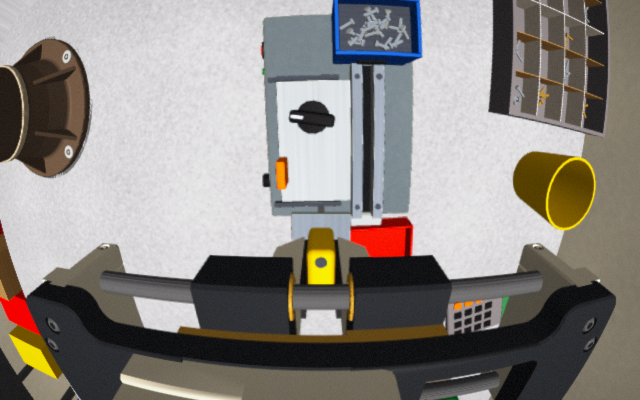

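The wrist view shows the rails running from v≈62 to v≈215. The dark gap is at u≈363–374, between the moving rail (352–362) and the fixed rail (375–384). The knob is at (312,118), the tab at (281,173) and the held gauge at (320,255).

```bash
python3 - <<'E'
from h import *
import pickle
o,c=pickle.load(open("w2.pkl","rb")); im=cv2.imread("pics/w2.png"); g=cv2.cvtColor(im,cv2.COLOR_BGR2GRAY).astype(int); hsv=cv2.cvtColor(im,cv2.COLOR_BGR2HSV).astype(int)
for v in(75,120,190): print(v,g[v-2:v+3,345:395].mean(0).round().astype(int).tolist())
print("col368",g[205:225,358].tolist(),g[205:225,379].tolist())
E
```

```text
75 [132, 134, 133, 127, 105, 66, 88, 154, 169, 149, 120, 104, 101, 108, 139, 169, 180, 128, 47, 30, 28, 29, 32, 30, 33, 45, 51, 65, 117, 168, 167, 134, 107, 104, 98, 104, 121, 150, 170, 159, 138, 136, 136, 137, 135, 137, 139, 136, 135, 136]
120 [227, 227, 229, 230, 218, 173, 93, 148, 169, 170, 173, 175, 175, 173, 174, 175, 170, 134, 50, 31, 31, 31, 32, 32, 33, 36, 52, 55, 67, 155, 181, 179, 179, 177, 179, 181, 181, 179, 187, 176, 141, 136, 137, 137, 138, 138, 138, 138, 139, 137]
190 [229, 228, 226, 226, 222, 169, 97, 111, 173, 176, 175, 178, 177, 179, 180, 176, 169, 112, 40, 29, 30, 29, 30, 32, 38, 47, 57, 75, 159, 177, 181, 180, 182, 186, 184, 180, 178, 171, 153, 139, 137, 135, 133, 133, 134, 134, 135, 136, 137, 136]
col368 [118, 104, 94, 103, 144, 173, 179, 181, 185, 183, 182, 181, 190, 204, 227, 229, 229, 229, 229, 214] [95, 93, 96, 104, 161, 178, 180, 179, 182, 180, 178, 183, 193, 213, 227, 228, 228, 227, 226, 195]
```

```bash
cat > meas.py <<'E'
from h import *
import pickle
def edge(g,v,u0,u1,th):  # first crossing between u0,u1
    p=g[v-2:v+3].mean(0); 
    for u in range(u0,u1):
        if (p[u]-th)*(p[u+1]-th)<=0: return u+(th-p[u])/(p[u+1]-p[u])
def orient(hsv,roi,fn):
    x0,y0,x1,y1=roi; m=fn(hsv[y0:y1,x0:x1]).astype(np.uint8)
    m=cv2.morphologyEx(m,cv2.MORPH_OPEN,np.ones((2,2),np.uint8))
    cs=max(cv2.findContours(m,0,2)[0],key=cv2.contourArea); return cs[:,0]+[x0,y0]
E
python3 - <<'E'
from meas import *
o,c=pickle.load(open("w2.pkl","rb")); im=cv2.imread("pics/w2.png"); g=cv2.cvtColor(im,cv2.COLOR_BGR2GRAY).astype(int); hsv=cv2.cvtColor(im,cv2.COLOR_BGR2HSV).astype(int)
L=[];F=[];O=[]
for v in range(95,196,10):
    a=edge(g,v,358,366,105);b=edge(g,v,369,377,115);L.append(onz("wrist",a,v,.064,c));F.append(onz("wrist",b,v,.064,c)); O.append(onz("wrist",edge(g,v,380,388,158),v,.064,c))
L,F,O=map(np.array,(L,F,O))
for n,P in(("mov",L),("fix",F),("out",O)):
    k=np.polyfit(P[:,1],P[:,0],1); print(n,"yaw",-np.arctan(k[0]),"x at y=-.1,0:",np.polyval(k,[-.1,0]).round(4),"res",np.std(P[:,0]-np.polyval(k,P[:,1])))
print("end",onz("wrist",379,217.5,.064,c).round(4),onz("wrist",358,217.5,.064,c).round(4))
t=orient(hsv,(265,150,300,200),lambda s:(s[...,0]>4)&(s[...,0]<22)&(s[...,1]>150)&(s[...,2]>80))
print("tab box",t.min(0),t.max(0)); 
for u in(t[:,0].min(),t[:,0].max()):
  for v in(t[:,1].min(),t[:,1].max()): print(onz("wrist",u,v,.0795,c).round(4))
print("tab rect", cv2.boxPoints(cv2.minAreaRect(t.astype(np.float32))).round(1).tolist())
cv2.imwrite("pics/k.png",cv2.resize(np.hstack([im[80:215,260:395]]),(600,600),interpolation=cv2.INTER_CUBIC))
E
```

```text
mov yaw 0.07602684969145929 x at y=-.1,0: [0.5443 0.5367] res 0.00016333749572230855
fix yaw 0.07553563443051205 x at y=-.1,0: [0.5568 0.5492] res 0.00019443224575098168
out yaw 0.07615538916353128 x at y=-.1,0: [0.5686 0.561 ] res 0.0003949489427603616
end [ 0.5688 -0.143   0.064 ] [ 0.5433 -0.1442  0.064 ]
tab box [277 159] [288 190]
[ 0.448  -0.0759  0.0795]
[ 0.4486 -0.1107  0.0795]
[ 0.46   -0.0754  0.0795]
[ 0.4609 -0.1101  0.0795]
tab rect [[277.0, 159.0], [288.0, 159.0], [288.0, 190.0], [277.0, 190.0]]
```

View pics/k.png

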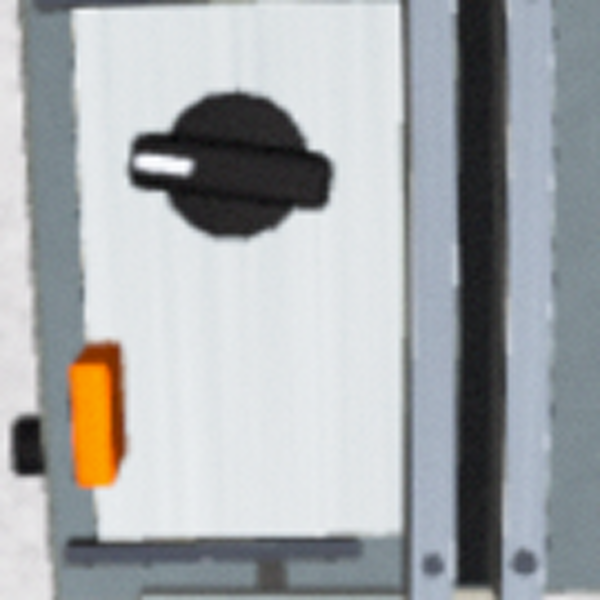

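>>> {"fn": "step_arm", "kwargs": {
  "steps": [
    [9,5,0,0,0,0.023],
    [15,8,0,0,0,0],
    [15,8,0,0,0,0],
    [15,8,0,0,0,0],
    [0,0,-20,0,0,0],
    [0,0,-25,0,0,0],
    [0,0,-25,0,0,0],
    [0,0,-25,0,0,0],
    [0,0,-25,0,0,0],
    [0,0,-15,0,0,0],
    [0,0,0,0,0,0],
    [0,0,0,0,0,0],
    [0,0,0,0,0,0]
  ]
}}

```text
clock: 6.62
position: [0.5508, -0.0702, 0.1156]
ee_rot: [2.136, 2.303, 0.002]
force: [0.2, -0.3, -1.1]
width: 0.15
gripper_force: 30.0
```

```bash
python3 - <<'E'
from h import *
import pickle
o,c=pickle.load(open("w2.pkl","rb"))
O=np.array([.5510,-.0236]);ex=np.array([.9971,.0758]);ey=np.array([-.0758,.9971])
print("knob pix",proj("wrist",[*(O-.068*ex),.0975],c),"tab pt",onz("wrist",280.5,175.3,.0795,c).round(4))
t=onz("wrist",280.5,175.3,.0795,c)[:2]-O; print("tab feeder",t@ex,t@ey)
A=onz("wrist",260+155/4.444,80+163/4.444,.0975,c);B=onz("wrist",260+300/4.444,80+182/4.444,.0975,c)
d=(B-A)[:2]; print("bar world ang",np.arctan2(d[1],d[0]))
k=onz("wrist",260+231/4.444,80+171/4.444,.0975,c)[:2]-O; print("knob feeder",k@ex,k@ey)
o=observe(); p=np.array(o["position"]); q=p[:2]-O; print(o["position"],q@ex,q@ey,o["width"],o["clock"])
a=snap("scene","s1.png"); u,v=proj("scene",p).astype(int); b=snap("wrist","w3.png")
print(u,v)
cv2.imwrite("pics/s1c.png",np.hstack([cv2.resize(a[v-50:v+50,u-50:u+50],(400,400),interpolation=cv2.INTER_CUBIC),cv2.resize(b[150:290,250:390],(400,400),interpolation=cv2.INTER_CUBIC)]))
E
```

```text
knob pix [311.09600886 117.2382316 ] tab pt [ 0.4522 -0.0938  0.0795]
tab feeder -0.10378898875678261 -0.06255386151390609
bar world ang -0.08429855969028599
knob feeder -0.06715559575796634 -0.0012669807002845751
[ 0.55080286 -0.0702088   0.11564162] -0.0037295189822495727 -0.046458687113494115 0.15039861368052976 6.6167
249 188
```

View pics/s1c.png

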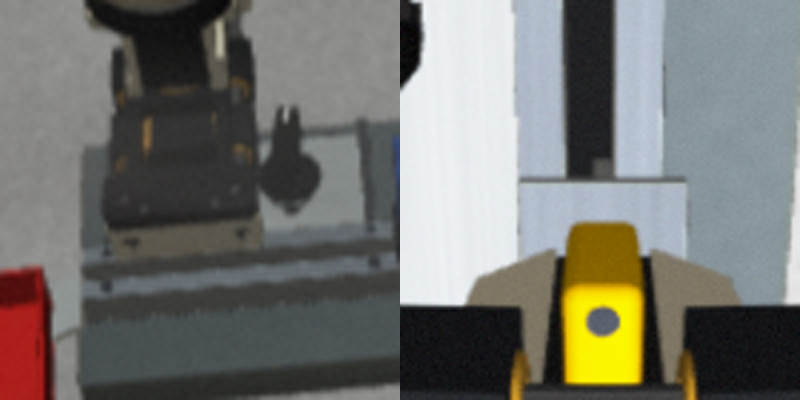

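The wrist crop (right half) shows the blade tip at about (602,167), over the gap at 567–615 but close to the fixed rail. I'll shift it −2 mm in x and then lower it.

>>> {"fn": "step_arm", "kwargs": {
  "steps": [
    [-2,0,-5,0,0,0],
    [0,0,-8,0,0,0],
    [0,0,-8,0,0,0],
    [0,0,-6,0,0,0],
    [0,0,-6,0,0,0],
    [0,0,-4,0,0,0],
    [0,0,-2,0,0,0],
    [0,0,0,0,0,0],
    [0,0,0,0,0,0]
  ]
}}

```text
clock: 7.47
position: [0.5478, -0.0709, 0.0757]
ee_rot: [2.138, 2.302, -0.0]
force: [0.0, 0.5, -1.0]
width: 0.15
gripper_force: 30.0
```

>>> {"fn": "step_arm", "kwargs": {
  "steps": [
    [0,0,-1,0,0,0],
    [0,0,-1,0,0,0],
    [0,0,-1,0,0,0],
    [0,0,0,0,0,0],
    [0,0,0,0,0,0]
  ]
}}

```text
clock: 7.88
position: [0.5479, -0.0708, 0.0729]
ee_rot: [2.138, 2.302, 0.0]
force: [-0.3, -0.1, 0.5]
width: 0.151
gripper_force: 30.0
```

>>> {"fn": "step_arm", "kwargs": {
  "steps": [
    [0,0,-0.5,0,0,0],
    [0,0,-0.5,0,0,0],
    [0,0,0,0,0,0],
    [0,0,0,0,0,0]
  ]
}}

```text
clock: 8.22
position: [0.5479, -0.0708, 0.0728]
ee_rot: [2.138, 2.302, 0.001]
force: [-4.9, 1.1, 15.0]
width: 0.153
gripper_force: 30.0
```

Seated, with contact at TCP z 0.073 as predicted. I'll release and rise.

>>> {"fn": "step_arm", "kwargs": {
  "steps": [
    [0,0,0.7,0,0,0],
    [0,0,0,0,0,0],
    [0,0,0,0,0,0],
    [0,0,0,0,0,0],
    [0,0,0,0,0,0]
  ],
  "gripper": 0.45
}}

```text
clock: 8.63
position: [0.5477, -0.0708, 0.0723]
ee_rot: [-2.138, -2.302, 0.0]
force: [-0.1, 0.8, 0.9]
width: 0.435
gripper_force: 0.0
```

>>> {"fn": "step_arm", "kwargs": {
  "steps": [
    [0,0,5,0,0,0],
    [0,0,15,0,0,0],
    [0,0,25,0,0,0],
    [0,0,25,0,0,0],
    [0,0,20,0,0,0],
    [0,0,0,0,0,0],
    [0,0,0,0,0,0]
  ]
}}

```text
clock: 9.22
position: [0.5485, -0.0708, 0.1636]
ee_rot: [2.136, 2.301, 0.003]
force: [-0.5, -0.1, -0.9]
width: 0.452
gripper_force: 0.0
```

>>> {"fn": "step_arm", "kwargs": {
  "steps": [
    [-12,-3,0,0,0,0],
    [-21,-5,0,0,0,0],
    [-21,-5,0,0,0,0],
    [-21,-5,0,0,0,0],
    [-21,-5,0,0,0,0],
    [0,0,-15,0,0,0],
    [0,0,-25,0,0,0],
    [0,0,-25,0,0,0],
    [0,0,-20,0,0,0],
    [0,0,-15,0,0,0],
    [0,0,-12,0,0,0],
    [0,0,0,0,0,0],
    [0,0,0,0,0,0]
  ]
}}

```text
clock: 10.3
position: [0.4506, -0.0939, 0.0496]
ee_rot: [-2.137, -2.3, 0.003]
force: [0.4, 0.3, 0.8]
width: 0.452
gripper_force: 0.0
```

>>> {"fn": "step_arm", "kwargs": {
  "steps": [
    [0,0,0,0,0,0],
    [0,0,0,0,0,0],
    [0,0,0,0,0,0],
    [0,0,0,0,0,0],
    [0,0,0,0,0,0],
    [0,0,0,0,0,0],
    [0,0,0,0,0,0]
  ],
  "gripper": 0,
  "force": 25
}}

```text
clock: 10.88
position: [0.4519, -0.0937, 0.0507]
ee_rot: [2.137, 2.302, 0.001]
force: [-1.1, 0.5, 4.8]
width: 0.106
gripper_force: 25.0
```

>>> {"fn": "step_arm", "kwargs": {
  "steps": [
    [1,0.08,0,0,0,0],
    [1,0.08,0,0,0,0],
    [1,0.08,0,0,0,0],
    [1,0.08,0,0,0,0],
    [1,0.08,0,0,0,0],
    [1,0.08,0,0,0,0],
    [1,0.08,0,0,0,0],
    [0.5,0.04,0,0,0,0],
    [0,0,0,0,0,0],
    [0,0,0,0,0,0]
  ]
}}

```text
clock: 11.72
position: [0.4594, -0.0932, 0.0507]
ee_rot: [2.138, 2.302, 0.001]
force: [-2.3, -0.4, 6.0]
width: 0.109
gripper_force: 25.0
```

>>> {"fn": "step_arm", "kwargs": {
  "steps": [
    [0.5,0.04,0,0,0,0],
    [0.5,0.04,0,0,0,0],
    [0.5,0.04,0,0,0,0],
    [0,0,0,0,0,0],
    [0,0,0,0,0,0]
  ]
}}

```text
clock: 12.13
position: [0.4594, -0.0932, 0.0506]
ee_rot: [-2.137, -2.3, 0.001]
force: [-7.5, 0.2, 12.2]
width: 0.105
gripper_force: 25.0
```

>>> {"fn": "step_arm", "kwargs": {
  "steps": [
    [0.5,0.04,0,0,0,0],
    [0.5,0.04,0,0,0,0],
    [0,0,0,0,0,0],
    [0,0,0,0,0,0]
  ]
}}

```text
clock: 12.47
position: [0.4594, -0.0931, 0.0505]
ee_rot: [-2.137, -2.299, 0.003]
force: [-10.1, -0.5, 16.1]
width: 0.107
gripper_force: 25.0
```

```bash
python3 - <<'E'
from h import *
a=snap("wrist","w4.png")
cv2.imwrite("pics/w4c.png",cv2.resize(a[60:300,230:450],(550,600),interpolation=cv2.INTER_CUBIC))
E
```

```text
(no output)
```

View pics/w4c.png

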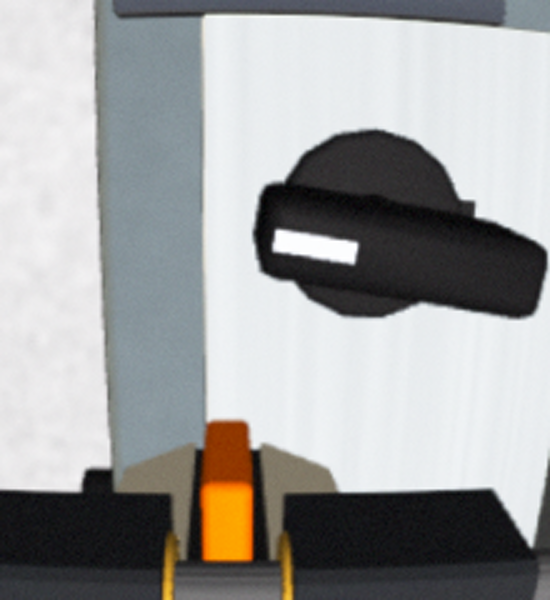

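The tab is pinched and the rail is held against a firm stop at 10 N. The knob is clear, with its white mark to the −x side. I'll release, rise and measure the gap.

>>> {"fn": "step_arm", "kwargs": {
  "steps": [
    [0,0,0,0,0,0],
    [0,0,0,0,0,0],
    [0,0,0,0,0,0],
    [0,0,0,0,0,0],
    [0,0,0,0,0,0]
  ],
  "gripper": 0.45
}}

```text
clock: 12.93
position: [0.462, -0.093, 0.0504]
ee_rot: [2.138, 2.302, 0.0]
force: [0.7, -0.3, -0.5]
width: 0.416
gripper_force: 0.0
```

>>> {"fn": "step_arm", "kwargs": {
  "steps": [
    [0,0,15,0,0,0],
    [0,0,25,0,0,0],
    [0,0,30,0,0,0],
    [0,0,30,0,0,0],
    [10,-10,30,0,0,0],
    [10,-10,30,0,0,0],
    [10,-10,30,0,0,0],
    [5,0,10,0,0,0],
    [0,0,0,0,0,0],
    [0,0,0,0,0,0],
    [0,0,0,0,0,0]
  ]
}}

```text
clock: 13.85
position: [0.4958, -0.1225, 0.2493]
ee_rot: [-2.136, -2.301, 0.002]
force: [-0.4, -0.1, -0.1]
width: 0.451
gripper_force: 0.0
```

```bash
python3 - <<'E'
from meas import *
o=observe(); c=cams.get_calibration("wrist"); pickle.dump((o,c),open("w5.pkl","wb")); a=snap("wrist","w5.png")
O=np.array([.5510,-.0236]);ex=np.array([.9971,.0758]);ey=np.array([-.0758,.9971])
print(o["position"],"expected knob pix",proj("wrist",[*(O-.068*ex),.0975],c),"gauge",proj("wrist",[*(O-.002*ex-.045*ey),.1],c))
g=cv2.cvtColor(a,cv2.COLOR_BGR2GRAY).astype(int)
for y in(.03,0,-.1):
    P=O+y*ey; u0,v=proj("wrist",[*(P-.03*ex),.064],c).round().astype(int); u1=int(proj("wrist",[*(P+.02*ex),.064],c)[0]); print(y,v,u0,u1,proj("wrist",[*P,.064],c).round(1),g[v-1:v+2,u0:u1].mean(0).round().astype(int).tolist())
x,y=proj("wrist",[*(O-.03*ex-.03*ey),.08],c).astype(int)
cv2.imwrite("pics/w5c.png",cv2.resize(a[max(0,y-70):y+80,x-75:x+75],(600,600),interpolation=cv2.INTER_CUBIC))
E
```

```text
[ 0.49579562 -0.12248996  0.24928092] expected knob pix [314.43038427  92.82727203] gauge [380.4697039  138.68224124]
0.03 67 350 395 [377.3  68.4] [223, 225, 223, 221, 218, 219, 220, 222, 223, 225, 207, 92, 66, 122, 158, 165, 167, 171, 171, 171, 167, 172, 169, 146, 96, 56, 59, 109, 160, 169, 172, 172, 169, 171, 173, 171, 171, 169, 156, 136, 135, 135, 132, 135, 134]
0 94 350 394 [377.1  95. ] [225, 227, 226, 224, 223, 222, 221, 224, 227, 225, 197, 94, 69, 141, 162, 165, 167, 169, 171, 167, 168, 172, 165, 126, 78, 55, 55, 90, 167, 176, 175, 173, 171, 177, 179, 176, 176, 174, 137, 133, 132, 131, 130, 133]
-0.1 183 349 391 [374.4 182.7] [131, 131, 131, 131, 131, 131, 132, 131, 131, 115, 76, 71, 146, 171, 174, 172, 169, 171, 176, 176, 174, 163, 130, 66, 58, 78, 140, 172, 174, 174, 177, 178, 174, 176, 175, 161, 119, 127, 130, 130, 129, 128]
```

View pics/w5c.png

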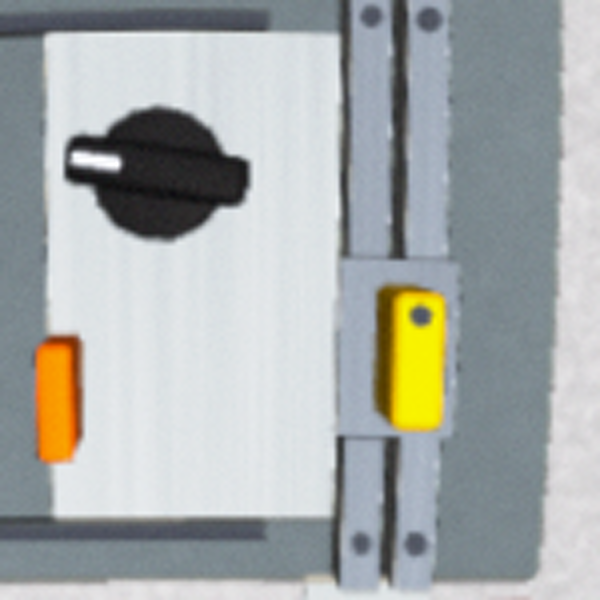

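The rail gap is now about 4 px, roughly 4.5 mm. The yellow gauge stands along the track with its collar on both rails. The knob is at crop (157,172), its bar about 0.12–0.16 rad clockwise from slack. I'll go to the knob next.

>>> {"fn": "step_arm", "kwargs": {
  "steps": [
    [-1,8,0,0,0,0.1],
    [-1,8,0,0,0,0.115],
    [-1,8,0,0,0,0.115],
    [-1,8,0,0,0,0.115],
    [-1,8,0,0,0,0.115],
    [-1,8,0,0,0,0.115],
    [-1,8,0,0,0,0.115],
    [-1,8,0,0,0,0.115],
    [-1,8,0,0,0,0.115],
    [-1,8,0,0,0,0.115],
    [-1,8,0,0,0,0.115],
    [-1,5,0,0,0,0.115],
    [0,0,0,0,0,0.061],
    [0,0,0,0,0,0],
    [0,0,0,0,0,0],
    [0,0,0,0,0,0]
  ]
}}

```text
clock: 15.23
position: [0.4843, -0.0302, 0.2499]
ee_rot: [-0.115, -3.138, 0.0]
force: [0.1, -0.6, 0.9]
width: 0.451
gripper_force: 0.0
```

```bash
python3 - <<'E'
from h import *
o=observe(); m=R.from_rotvec(o["ee_rot"]).as_matrix(); print(o["position"],np.arctan2(m[1,1],m[0,1]),o["joints"],o["width"])
E
```

```text
[ 0.48430348 -0.03016926  0.24988326] 1.4972504272275988 [-0.32377185  0.18228787  0.32650049  1.88845533 -0.06572998  1.08228798
  1.52588381] 0.4506641250208667
```

>>> {"fn": "step_arm", "kwargs": {
  "steps": [
    [-0.5,1,-15,0,0,0],
    [0,0,-25,0,0,0],
    [0,0,-25,0,0,0],
    [0,0,-25,0,0,0],
    [0,0,-25,0,0,0],
    [0,0,-25,0,0,0],
    [0,0,-20,0,0,0],
    [0,0,-12,0,0,0],
    [0,0,-8,0,0,0],
    [0,0,0,0,0,0],
    [0,0,0,0,0,0]
  ]
}}

```text
clock: 16.15
position: [0.4843, -0.0292, 0.0705]
ee_rot: [-0.113, -3.139, 0.0]
force: [1.0, -0.1, -0.1]
width: 0.454
gripper_force: 0.0
```

>>> {"fn": "step_arm", "kwargs": {
  "steps": [
    [0,0,0,0,0,0],
    [0,0,0,0,0,0],
    [0,0,0,0,0,0],
    [0,0,0,0,0,0],
    [0,0,0,0,0,0],
    [0,0,0,0,0,0],
    [0,0,0,0,0,0],
    [0,0,0,0,0,0]
  ],
  "gripper": 0,
  "force": 25
}}

```text
clock: 16.82
position: [0.4846, -0.0299, 0.0709]
ee_rot: [0.113, 3.139, -0.001]
force: [-0.5, -4.6, 5.9]
width: 0.144
gripper_force: 25.0
```

>>> {"fn": "step_arm", "kwargs": {
  "steps": [
    [0,0,0,0,0,-0.05],
    [0,0,0,0,0,-0.08],
    [0,0,0,0,0,-0.08],
    [0,0,0,0,0,-0.08],
    [0,0,0,0,0,-0.08],
    [0,0,0,0,0,-0.08],
    [0,0,0,0,0,-0.08],
    [0,0,0,0,0,0]
  ]
}}

```text
clock: 17.48
position: [0.4843, -0.0308, 0.0709]
ee_rot: [0.94, 2.997, -0.002]
force: [-2.2, -7.8, 8.9]
width: 0.137
gripper_force: 25.0
```

>>> {"fn": "step_arm", "kwargs": {
  "steps": [
    [0,0,0,0,0,-0.08],
    [0,0,0,0,0,-0.08],
    [0,0,0,0,0,-0.08],
    [0,0,0,0,0,-0.08],
    [0,0,0,0,0,-0.08],
    [0,0,0,0,0,-0.08],
    [0,0,0,0,0,-0.08],
    [0,0,0,0,0,-0.08],
    [0,0,0,0,0,0],
    [0,0,0,0,0,0]
  ]
}}

```text
clock: 18.32
position: [0.4834, -0.0314, 0.0708]
ee_rot: [1.83, 2.553, -0.003]
force: [-5.2, -9.9, 11.9]
width: 0.144
gripper_force: 25.0
```

```bash
python3 - <<'E'
from h import *
o=observe(); m=R.from_rotvec(o["ee_rot"]).as_matrix(); t=np.arctan2(m[1,1],m[0,1]); print(o["position"],t,"knob~",np.pi/2+.0758-t,o["ft_torque"],o["width"])
E
```

```text
[ 0.48338661 -0.0313868   0.07083592] 0.3269903696612303 knob~ 1.3196059571336662 [-2.25852083  1.37085815 -0.03846587] 0.14399709498264043
```

>>> {"fn": "step_arm", "kwargs": {
  "steps": [
    [0,0,0,0,0,-0.05],
    [0,0,0,0,0,-0.04],
    [0,0,0,0,0,0],
    [0,0,0,0,0,0]
  ]
}}

```text
clock: 18.65
position: [0.4833, -0.0314, 0.0708]
ee_rot: [1.943, 2.468, -0.003]
force: [-6.0, -9.8, 12.3]
width: 0.14
gripper_force: 25.0
```

>>> {"fn": "step_arm", "kwargs": {
  "steps": [
    [0,0,0,0,0,0],
    [0,0,0,0,0,0],
    [0,0,0,0,0,0],
    [0,0,0,0,0,0]
  ],
  "gripper": 0.4
}}

```text
clock: 18.98
position: [0.4844, -0.0284, 0.0704]
ee_rot: [-1.939, -2.472, -0.001]
force: [-0.1, 0.4, 0.2]
width: 0.371
gripper_force: 0.0
```

>>> {"fn": "step_arm", "kwargs": {
  "steps": [
    [0,0,10,0,0,0],
    [0,0,25,0,0,0],
    [0,0,30,0,0,0],
    [0,0,30,0,0,0],
    [2,-12,25,0,0,-0.03],
    [2,-12,25,0,0,-0.03],
    [2,-12,20,0,0,-0.03],
    [2,-14,15,0,0,-0.03],
    [2,-14,0,0,0,-0.03],
    [2,-14,0,0,0,0],
    [0,-12,0,0,0,0],
    [0,0,0,0,0,0],
    [0,0,0,0,0,0]
  ]
}}

```text
clock: 20.07
position: [0.496, -0.1192, 0.2508]
ee_rot: [2.121, 2.317, 0.0]
force: [-0.6, 0.2, 0.2]
width: 0.397
gripper_force: 0.0
```

```bash
python3 - <<'E'
from h import *
c=cams.get_calibration("wrist"); a=snap("wrist","w6.png"); print(observe()["position"])
O=np.array([.5510,-.0236]);ex=np.array([.9971,.0758]);ey=np.array([-.0758,.9971])
x,y=proj("wrist",[*(O-.03*ex-.03*ey),.08],c).astype(int); y=max(y,70); print(x,y)
cv2.imwrite("pics/w6c.png",cv2.resize(a[y-70:y+80,x-75:x+75],(600,600),interpolation=cv2.INTER_CUBIC))
E
```

```text
[ 0.49612894 -0.11840069  0.25064286]
350 125
```

View pics/w6c.png

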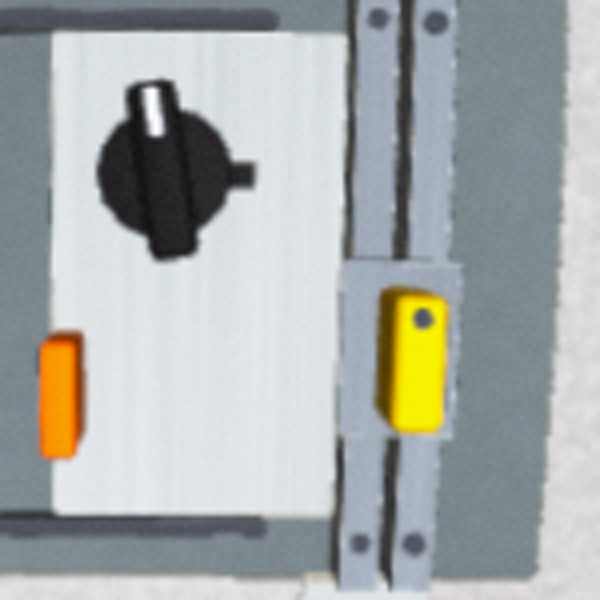

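The knob bar now runs from (150,90) to (172,250), about 1.4 rad clockwise. The gap is still closed, and the yellow gauge stands in the track with the gripper well clear. I'll hand the job in.

```bash
python3 -c "
from cell import job; print(job.sign_off())"
```

```text
the job is handed in; nothing more can be done
None
```

I set the track to the yellow gauge and handed the job in at about 20 s. The gauge stands in the track with its collar on both rails, the moving rail is snug against the blade (gap about 4.5 mm by camera), and the knob is turned to about 1.4 rad; sign-off returned no verdict.

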